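Transfer dismantled burner parts to the assembly rack in reverse order

TASK

The parts of a dismantled burner stand in the full rack in the order in which they came off, counted from its steel end post. Move all four to the empty rack in the reverse order, ready for assembly: the part nearest the post of the full rack goes into the pocket farthest from the post of the empty rack, the next part into the next pocket, and so on. Leave each part standing upright on the floor of its own pocket.

Things in the scene. Friction and masses are not known exactly. Their poses are not given: they have to be found in the camera images.
- stopper_center (a point): black tapered rubber stopper, round, 29 mm across the top, 28 mm high, starts upright in a pocket of the full rack, up to 4 mm off its middle. This point: on its axis, half-way up (14 mm above its underside); z axis up when it stands upright.
- nozzle_center (a point): slim brass burner nozzle standing on its base, 18 x 15 mm at the hexagonal base, 40 mm high, about 14 to 16 mm thick in its lower half, then tapering to a narrow tip: grip it low, starts upright in a pocket of the full rack, up to 4 mm off its middle. This point: on its axis, half-way up (20 mm above its underside); z axis up when it stands upright.
- short_bolt_center (a point): short steel cap screw standing on its head, 40 mm high: head 16 mm across and 10 mm high at the bottom, shank 10 mm across above it, starts upright in a pocket of the full rack, up to 4 mm off its middle. This point: on its axis, half-way up (20 mm above its underside); z axis up when it stands upright.
- long_bolt_center (a point): long steel cap screw standing on its head, 52 mm high: head 19 mm across and 12 mm high at the bottom, shank 12 mm across above it, starts upright in a pocket of the full rack, up to 4 mm off its middle. This point: on its axis, half-way up (26 mm above its underside); z axis up when it stands upright.
- pocket_stopper: the square grey-painted steel pocket of the full rack in which the stopper stands at the start; fixed. Which place in the row it has differs from start to start; 46 mm square, 9 mm high, 40 mm inside. Origin: centre of its underside, 10 mm above the bench.
- pocket_nozzle: the square grey-painted steel pocket of the full rack in which the nozzle stands at the start; fixed. Which place in the row it has differs from start to start; 46 mm square, 9 mm high, 40 mm inside. Origin: centre of its underside, 10 mm above the bench.
- pocket_short_bolt: the square grey-painted steel pocket of the full rack in which the short bolt stands at the start; fixed. Which place in the row it has differs from start to start; 46 mm square, 9 mm high, 40 mm inside. Origin: centre of its underside, 10 mm above the bench.
- pocket_long_bolt: the square grey-painted steel pocket of the full rack in which the long bolt stands at the start; fixed. Which place in the row it has differs from start to start; 46 mm square, 9 mm high, 40 mm inside. Origin: centre of its underside, 10 mm above the bench.
- full_rack: Rack with the parts at the start: fixed wooden rail 219 x 54 x 10 mm, four square grey-painted steel pockets in a row, a dark steel post 37 mm high beyond one end of the row. Origin: on the bench under the middle of the row; y along the row towards the post, z up. Pocket centres: x = 0, y = -72, -24, 24, 72 mm; post at y = 108 mm. Pockets 40 x 40 mm inside, floor 13 mm, rim 19 mm above the bench.
- empty_rack: Rack like the other, empty at the start: fixed wooden rail 219 x 54 x 10 mm, four square grey-painted steel pockets in a row, a dark steel post 37 mm high beyond one end of the row. Origin: on the bench under the middle of the row; y along the row towards the post, z up. Pocket centres: x = 0, y = -72, -24, 24, 72 mm; post at y = 108 mm. Pockets 40 x 40 mm inside, floor 13 mm, rim 19 mm above the bench.
Things that resemble listed ones, but are neither listed nor needed, are in the scene too. Leave any green or red look-alike of the part that bears long_bolt_center alone.

How it is judged (in metres and radians):
At the end, for the whole second after the job is handed in: All four parts stand on the floors of the empty rack's pockets in reverse order (the part from y along the full rack is in the pocket at -y): within 20 mm of the pocket's middle along and across, height within 4 mm, tilt under 0.15 rad, at rest (x of stopper_center in the frame of empty_rack between -0.02 and 0.02 m and z of stopper_center in the frame of empty_rack between 0.023 and 0.031 m and angle between each of stopper_center, nozzle_center, short_bolt_center, long_bolt_center's own z axis and vertical below 0.15 rad and ((y of pocket_stopper in the frame of full_rack between -0.084 and -0.06 m and y of stopper_center in the frame of empty_rack between 0.052 and 0.092 m) or (y of pocket_stopper in the frame of full_rack between -0.036 and -0.012 m and y of stopper_center in the frame of empty_rack between 0.004 and 0.044 m) or (y of pocket_stopper in the frame of full_rack between 0.012 and 0.036 m and y of stopper_center in the frame of empty_rack between -0.044 and -0.004 m) or (y of pocket_stopper in the frame of full_rack between 0.06 and 0.084 m and y of stopper_center in the frame of empty_rack between -0.092 and -0.052 m)) and linear speed of each of stopper, nozzle, short_bolt, long_bolt below 0.02 m/s and x of nozzle_center in the frame of empty_rack between -0.02 and 0.02 m and z of nozzle_center in the frame of empty_rack between 0.029 and 0.037 m and ((y of pocket_nozzle in the frame of full_rack between -0.084 and -0.06 m and y of nozzle_center in the frame of empty_rack between 0.052 and 0.092 m) or (y of pocket_nozzle in the frame of full_rack between -0.036 and -0.012 m and y of nozzle_center in the frame of empty_rack between 0.004 and 0.044 m) or (y of pocket_nozzle in the frame of full_rack between 0.012 and 0.036 m and y of nozzle_center in the frame of empty_rack between -0.044 and -0.004 m) or (y of pocket_nozzle in the frame of full_rack between 0.06 and 0.084 m and y of nozzle_center in the frame of empty_rack between -0.092 and -0.052 m)) and x of short_bolt_center in the frame of empty_rack between -0.02 and 0.02 m and z of short_bolt_center in the frame of empty_rack between 0.029 and 0.037 m and ((y of pocket_short_bolt in the frame of full_rack between -0.084 and -0.06 m and y of short_bolt_center in the frame of empty_rack between 0.052 and 0.092 m) or (y of pocket_short_bolt in the frame of full_rack between -0.036 and -0.012 m and y of short_bolt_center in the frame of empty_rack between 0.004 and 0.044 m) or (y of pocket_short_bolt in the frame of full_rack between 0.012 and 0.036 m and y of short_bolt_center in the frame of empty_rack between -0.044 and -0.004 m) or (y of pocket_short_bolt in the frame of full_rack between 0.06 and 0.084 m and y of short_bolt_center in the frame of empty_rack between -0.092 and -0.052 m)) and x of long_bolt_center in the frame of empty_rack between -0.02 and 0.02 m and z of long_bolt_center in the frame of empty_rack between 0.035 and 0.043 m and ((y of pocket_long_bolt in the frame of full_rack between -0.084 and -0.06 m and y of long_bolt_center in the frame of empty_rack between 0.052 and 0.092 m) or (y of pocket_long_bolt in the frame of full_rack between -0.036 and -0.012 m and y of long_bolt_center in the frame of empty_rack between 0.004 and 0.044 m) or (y of pocket_long_bolt in the frame of full_rack between 0.012 and 0.036 m and y of long_bolt_center in the frame of empty_rack between -0.044 and -0.004 m) or (y of pocket_long_bolt in the frame of full_rack between 0.06 and 0.084 m and y of long_bolt_center in the frame of empty_rack between -0.092 and -0.052 m))); the robot touches nothing.
It also fails if it takes over 104 s, if anything falls off the work surface, if the arm or the gripper's body presses on something with over 40 N, if the wrist force passes 120 N, or if a joint passes its speed limit or range.

ROBOT

A 7-joint arm with a two-finger parallel gripper is mounted at the origin on a cart in front of the work surface, level with it; the furniture and walls round the work are solid. World frame = base frame: x ahead of the robot, y to its left, z up, the work surface at z = 0. Lengths are in mm, angles in rad, forces in N, time in s.
With the tool pointing down it reaches from about 400 to 750 mm from the base axis. Payload 19.5 kg.
Tool frame: the origin (TCP) lies at the centre of the arm's flange, where the gripper is bolted on; the fingertips stand 173 mm ahead of it and the grasp point (between the pads) lies 155 mm ahead of it; z points along the fingers, y is the line along which they close (so a half turn about z gives the same grasp; the last joint's range is limited). The gripper opens to 85 mm and grips with 20 to 120 N. Pads are 22 mm wide; open, the fingers measure 114 mm over their backs; the gripper's body (76 mm by 85 mm) begins 54 mm behind the grasp point. The pads swing forward as they close: fully open they stand 13 mm farther back than shut.
Start: joints at [-1.143, 0.707, -0.028, 1.485, 0.022, 0.951, -0.075], TCP at [260.3, 512.699, 404.668] pointing down, gripper open.
Joint ranges: [-2.71, 2.71], [-0.32, 2.16], [-1.57, 1.52], [0, 2.45], [-1.46, 4.6], [0, 2.02], [-2.83, 2.83]. Speed limits (rad/s): [1.89, 1.89, 2.57, 2.57, 3.01, 3.01, 3.01].

INTERFACE

Orientations are given as a unit quaternion [x, y, z, w].
In Python, from cell import robot, vision, workorder gives the robot as it stands.
- The arm moves only by the shell command python3 -m handwheel 'ROWS' [FORCE]. ROWS is a JSON object of lists of equal length, an entry for each row: "hand": the gripper's target within -1 to 1 (fully open at 1, half-way at 0, shut at -1); "dp": the shift along the tool's x, y, z as a fraction of full scale, a list of three; "yaw": the turn about the tool's z as a fraction of full scale. A call has 1 to 20 rows; each row is the pose to reach, as a shift and turn from the pose commanded when the call began, along the tool's axes at that moment; what a row does not reach only later rows make up. Full scale, the value 1, is 0.1 m for a shift and 90 degrees for a turn. A row lasts 1/8 s, in which the tool goes at most 62.5 mm and 10.7 degrees, less where a joint would pass 70% of its speed; a pose out of reach is approached as far as the arm can. A call with a number of a shift or a turn outside -1 to 1 is refused whole. A call with a gripper value outside its range is refused whole. The fingers move at their own pace and stop on an object; FORCE is the grip in N (left out, the last holds). Time passes only in rows, so rows that repeat a pose let the fingers close. It gives the time, the measured TCP pose, the force, the opening and the grip force at its end, in the units of the state.
- robot.observe(): the state, without advancing time (a new reading comes with each control period).
- vision.read_camera(name): name is "scene" or "top" or "wrist"; returns (picture, depth): 420x560x3 uint8, red, green, blue; 420x560 float32, mm along the optical axis (not along the pixel's ray), 0 where there is no reading.
- vision.get_calibration(name): a dict with "camera_matrix" (3x3 intrinsics, pixels), "R" (3x3) and "t" (3): a world point X has camera coordinates R X + t. Camera axes: x right, y down, z forward; pixel columns grow to the right and rows downward; lengths in mm; the calibration is good to about 2 mm. A picture is of the moment at which its call begins: read the wrist's pose just before it. get_calibration takes no time and is no camera call; for the wrist camera it gives the pose at the moment of the call.
- workorder.finish_job(): hands the job in; it is judged then, once.
The state is a dict: "clock": time; "joint_pos": joint angles; "dq": joint speeds; "joint_efforts": joint torques, N m; "tool_pos": TCP position; "eef_rot": TCP orientation; "contact_force": force on the tool from outside, world axes, zero at the start; "wrist_torque": the same for the moment, N m; "gripper_width": finger opening in mm; "gripper_force": force on a finger pad.
Only numpy, scipy, OpenCV 4.12 (cv2) and the standard library are available. Lean on these libraries where they do the work, as an engineer would, in place of code of your own. Each camera call takes 0.05 s, during which the arm holds its last target. There are 200 camera calls.

## Working session

There is one attempt and no reset: what is moved stays moved. The work goes in short steps, Python scripts to look and compute and a shell command to move; the robot and the scene stay as the last step left them, time stands still between calls to the robot, and variables do not carry over. Pictures are saved under pics/ and viewed, at most 14 in all, crops included, and the job is handed in when it is done.

```bash
mkdir -p pics; ls
python3 - <<'E'
from cell import robot, vision
import cv2
s=robot.observe();print({k:s[k] for k in('clock','tool_pos','eef_rot','gripper_width','contact_force')})
for n in('top','scene'):
    p,d=vision.read_camera(n);cv2.imwrite(f'pics/{n}0.png',p[:,:,::-1])
    import numpy as np;np.savez(f'{n}0.npz',p=p,d=d)
    print(vision.get_calibration(n))
E
```

```text
pics
{'clock': 0.0, 'tool_pos': array([260.26942424, 512.63811072, 404.24472129]), 'eef_rot': array([ 2.32759161e-01,  9.72534260e-01, -5.22136435e-04, -1.11881895e-04]), 'gripper_width': 85.31054941319192, 'contact_force': array([-0.21236038,  0.38263085,  0.06152567])}
{'camera_matrix': array([[456.63325494,   0.        , 280.69705839],
       [  0.        , 456.63325494, 218.00448834],
       [  0.        ,   0.        ,   1.        ]]), 'R': array([[ 0.00803766, -0.99995656,  0.00472033],
       [-0.99838296, -0.00829049, -0.05623823],
       [ 0.05627492, -0.00426067, -0.99840622]]), 't': array([-17.71600813, 520.4565906 , 982.28094243])}
{'camera_matrix': array([[483.26031261,   0.        , 277.43149559],
       [  0.        , 483.26031261, 209.11982465],
       [  0.        ,   0.        ,   1.        ]]), 'R': array([[ 0.85596153, -0.51657662,  0.0218737 ],
       [-0.28658059, -0.50922336, -0.81151903],
       [ 0.43035035,  0.68836049, -0.58391644]]), 't': array([-466.47215398,  203.47809511,  739.22139413])}
```

View pics/top0.png

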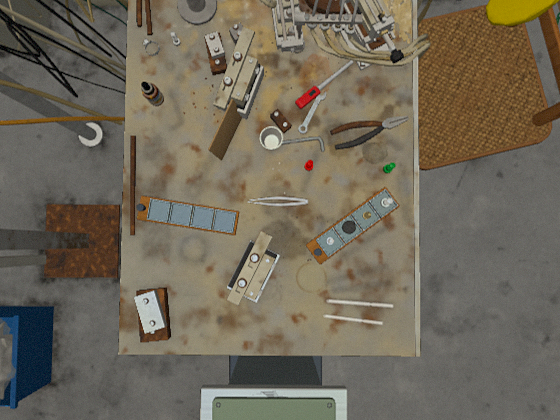

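View pics/scene0.png

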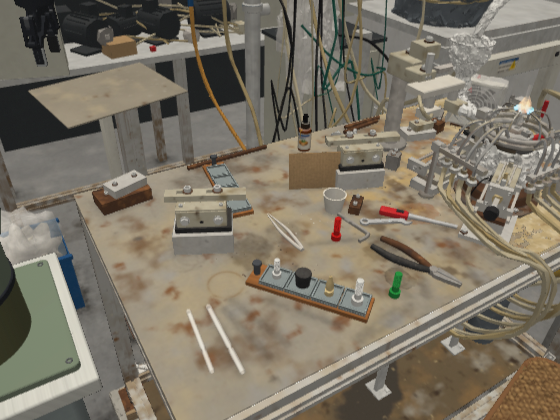

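The top view shows the full rack at right, with its post at (313,245) and then a bolt (330,241), the stopper (349,228), the nozzle (368,215) and a bolt (386,202). The empty rack is at left, with its post at (141,207) and its row ending at about (225,219). I'll use depth to measure the racks, the parts and the obstacles.

```bash
cat > h.py <<'E'
import numpy as np, cv2
from cell import robot, vision
def cloud(d,c):
    K=c['camera_matrix'];v,u=np.mgrid[:d.shape[0],:d.shape[1]]
    P=np.stack([(u-K[0,2])/K[0,0]*d,(v-K[1,2])/K[1,1]*d,d],-1)
    return (P-c['t'])@c['R']
def ray(c,u,v,z):
    K=c['camera_matrix'];r=c['R'].T@np.array([(u-K[0,2])/K[0,0],(v-K[1,2])/K[1,1],1]);o=-c['R'].T@c['t']
    return o+r*(z-o[2])/r[2]
E
python3 - <<'E'
from h import *
f=np.load('top0.npz');p,d=f['p'],f['d'];c=vision.get_calibration('top');W=cloud(d,c)
q=p.astype(int)
hsv=cv2.cvtColor(p,cv2.COLOR_RGB2HSV)
for name,(x0,x1,y0,y1) in dict(empty=(134,245,188,242),full=(303,402,182,268)).items():
    m=np.zeros(d.shape,np.uint8);m[y0:y1,x0:x1]=1
    b=((q[:,:,2]-q[:,:,0]>8)&(m>0)).astype(np.uint8)
    b=cv2.morphologyEx(b,cv2.MORPH_CLOSE,np.ones((9,9)))
    cs,_=cv2.findContours(b,0,1);k=max(cs,key=cv2.contourArea)
    (u,v),wh,a=cv2.minAreaRect(k);box=cv2.boxPoints(((u,v),wh,a))
    print(name,(u,v),wh,a,ray(c,u,v,17).round(1)); 
    B=np.array([ray(c,*t,17) for t in box])[:,:2];print(B.round(0).tolist())
    hi=((W[:,:,2]>23)&(m>0)&(d>0)).astype(np.uint8)
    n,l,st,ce=cv2.connectedComponentsWithStats(hi)
    for i in range(1,n):
        s=W[l==i];t=s[s[:,2]>s[:,2].max()-8]
        if len(s)>3: print('  ',st[i,4],ce[i].round(0),'top',s[:,2].max().round(1),'ctr',t.mean(0).round(1),'all',s.mean(0).round(1))
# obstacles
hi=((W[:,:,2]>30)&(d>0)).astype(np.uint8)
n,l,st,ce=cv2.connectedComponentsWithStats(hi)
for i in range(1,n):
    s=W[l==i]
    if st[i,4]>60 and 120<ce[i][0]<420: print(ce[i].round(),s.min(0).round(),s.max(0).round())
print(vision.get_calibration('wrist'))
E
```

```text
empty (185.49325561523438, 214.70945739746094) (98.51637268066406, 20.79500961303711) 8.972625732421875 [525.9 193.9  17. ]
[[519.0, 303.0], [564.0, 297.0], [532.0, 85.0], [488.0, 91.0]]
   51 [140. 207.] top 42.5 ctr [539.5 287.9  37.5] all [539.4 288.1  37. ]
full (353.0708923339844, 225.04437255859375) (20.464258193969727, 94.46475982666016) 53.8418083190918 [ 506.4 -171.2   17. ]
[[463.0, -75.0], [586.0, -242.0], [550.0, -268.0], [427.0, -102.0]]
   79 [386. 202.] top 70.0 ctr [ 555.2 -238.8   65.3] all [ 554.4 -236.7   46.5]
   44 [367. 215.] top 56.0 ctr [ 527.1 -197.9   52.5] all [ 526.9 -196.5   39.1]
   146 [348. 227.] top 46.2 ctr [ 500.9 -157.4   41.4] all [ 500.8 -157.5   41.2]
   35 [330. 241.] top 55.9 ctr [ 471.1 -119.1   52.9] all [ 471.  -117.7   43.5]
   47 [317. 252.] top 42.0 ctr [447.4 -91.1  37.5] all [447.4 -91.3  37.4]
[195.   3.] [979. 160.  30.] [996. 196.  67.]
[340.  28.] [ 835. -288.   30.] [1002.   30.  200.]
[236.  86.] [650.  27.  30.] [945. 137. 129.]
[214.  45.] [867. 113.  31.] [922. 157.  54.]
[150.  92.] [768. 250.  30.] [800. 282. 104.]
[271. 135.] [666. -15.  30.] [715.  33.  46.]
[349. 227.] [ 488. -172.   36.] [ 514. -144.   46.]
[253. 271.] [342. -10.  42.] [487.  98. 128.]
[151. 315.] [255. 225.  30.] [367. 293.  62.]
{'camera_matrix': array([[298.43337169,   0.        , 278.88737982],
       [  0.        , 298.43337169, 206.51095517],
       [  0.        ,   0.        ,   1.        ]]), 'R': array([[ 4.53593354e-01,  8.91208739e-01,  2.29420730e-04],
       [ 8.54244348e-01, -4.34853143e-01,  2.84902330e-01],
       [ 2.54007210e-01, -1.29033822e-01, -9.58556524e-01]]), 't': array([-574.54415343,  -36.98487502,  379.39052267])}
```

```bash
cat >> h.py <<'E'
def rel(x,y,z,ang=None):
    "print shift in tool axes (units of 0.1 m) and yaw (90 deg) to TCP target; ang = wanted world angle of tool x, deg"
    from scipy.spatial.transform import Rotation as Ro
    s=robot.observe();R=Ro.from_quat(s['eef_rot']).as_matrix();a=np.degrees(np.arctan2(R[1,0],R[0,0]))
    print('t',round(s['clock'],2),'tcp',s['tool_pos'].round(1),'ang',a.round(1),'w',round(s['gripper_width'],1),'F',round(s['gripper_force'],1))
    d=R.T@(np.array([x,y,z])-s['tool_pos'])/100
    print('  dp',d.round(3), 'yaw',None if ang is None else round(((a-ang+180)%360-180)/90,3))
E
python3 -m handwheel '{"hand":[1,1],"dp":[[-0.45,-0.21,0],[-0.89,-0.42,0]],"yaw":[0,0]}'
python3 -m handwheel '{"hand":[1,1],"dp":[[-0.45,-0.21,0],[-0.89,-0.42,0]],"yaw":[0,0]}'
python3 -c "from h import *;rel(500,200,400,125.4)"
```

```text
clock: 0.35
tool_pos: [321.2, 433.9, 404.4]
eef_rot: [0.232, 0.973, -0.0, 0.0]
contact_force: [1.0, -0.1, -0.8]
gripper_width: 85.3
gripper_force: 0.0
clock: 0.6
tool_pos: [381.8, 355.8, 404.5]
eef_rot: [0.233, 0.973, -0.0, -0.0]
contact_force: [0.7, 0.2, -0.9]
gripper_width: 85.9
gripper_force: 0.0
t 0.6 tcp [381.8 355.8 404.5] ang 153.1 w 85.9 F 0.0
  dp [-1.759 -0.854  0.046] yaw 0.308
```

```bash
python3 -m handwheel '{"hand":[1,1],"dp":[[-0.45,-0.21,0],[-0.89,-0.42,0]],"yaw":[0,0]}' >/dev/null
python3 -m handwheel '{"hand":[1,1],"dp":[[-0.45,-0.21,0],[-0.89,-0.42,0]],"yaw":[0,0]}' >/dev/null
python3 -m handwheel '{"hand":[1,1],"dp":[[-0.2,-0.5,0],[-0.39,-0.99,0]],"yaw":[0,0]}' >/dev/null
python3 -m handwheel '{"hand":[1,1],"dp":[[-0.2,-0.5,0],[-0.39,-0.99,0]],"yaw":[0,0]}' >/dev/null
python3 -m handwheel '{"hand":[1,1,1,1],"dp":[[-0.2,-0.5,0],[-0.39,-0.99,0],[-0.39,-0.99,0],[-0.39,-0.99,0]],"yaw":[0.1,0.2,0.31,0.31]}'
python3 - <<'E'
from h import *
p,d=vision.read_camera('wrist');c=vision.get_calibration('wrist');cv2.imwrite('pics/w1.png',p[:,:,::-1]);np.savez('w1.npz',p=p,d=d)
W=cloud(d,c);hi=((W[:,:,2]>23)&(W[:,:,2]<80)&(d>0)).astype(np.uint8)
n,l,st,ce=cv2.connectedComponentsWithStats(hi)
for i in range(1,n):
    s=W[l==i]
    if st[i,4]>60: print(st[i,4],ce[i].round(),s.mean(0).round(1),s.min(0).round(),s.max(0).round())
rel(470,-119,215,125.4)
E
```

```text
clock: 2.1
tool_pos: [471.5, -116.0, 404.6]
eef_rot: [0.46, 0.888, -0.0, -0.0]
contact_force: [0.6, 0.6, -0.8]
gripper_width: 86.0
gripper_force: 0.0
1910 [305.  47.] [412.6  11.7  52.1] [354. -11.  23.] [461.  33.  80.]
1191 [550. 122.] [677.4 112.4  32.7] [647.  81.  23.] [742. 131.  50.]
176 [273. 153.] [446.3 -90.6  37.5] [438. -99.  33.] [454. -83.  40.]
154 [277. 184.] [ 469.5 -116.8   41.6] [ 463. -125.   23.] [ 478. -111.   55.]
200 [556. 193.] [749.2  64.2  28.8] [739.  54.  23.] [775.  79.  37.]
1193 [494. 203.] [693.3  12.   35.6] [664. -14.  23.] [715.  36.  45.]
483 [278. 224.] [ 499.  -155.6   40.6] [ 486. -171.   23.] [ 514. -143.   44.]
220 [410. 232.] [632.3 -72.2  43.9] [629. -79.  23.] [641. -66.  55.]
70 [511. 232.] [744.9   0.   26.5] [740.  -5.  23.] [750.   5.  30.]
67 [487. 233.] [722.2 -18.8  26.4] [717. -24.  23.] [727. -14.  29.]
160 [277. 259.] [ 524.7 -195.2   38.1] [ 519. -203.   23.] [ 533. -190.   55.]
322 [276. 297.] [ 552.9 -235.5   45.9] [ 545. -247.   23.] [ 564. -228.   67.]
196 [319. 330.] [ 629.3 -245.1   42.7] [ 624. -253.   23.] [ 637. -240.   54.]
65 [556. 355.] [886.5 -89.   63.3] [880. -93.  59.] [894. -83.  67.]
1266 [454. 404.] [ 869.8 -234.8   38.8] [ 854. -288.   23.] [ 899. -198.   60.]
t 2.15 tcp [ 471.6 -115.6  404.6] ang 125.4 w 85.2 F 0.0
  dp [-0.019 -0.032  1.896] yaw 0.0
```

View pics/w1.png

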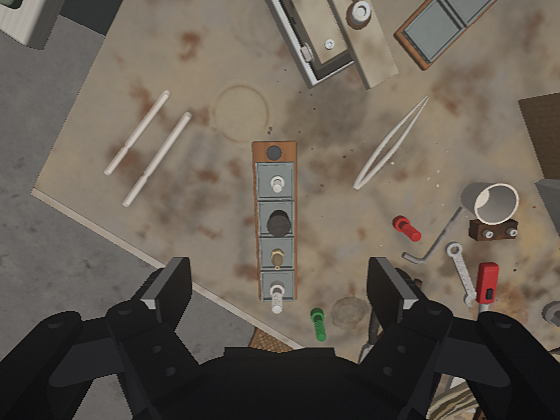

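The wrist view shows the row vertical in the picture: post (273,153), short bolt (277,184), stopper (278,224), nozzle (277,259) and long bolt (276,297). The gripper is aligned with it. I'll pick the short bolt first.

```bash
python3 -m handwheel '{"hand":[1,1,1],"dp":[[-0.01,-0.02,0.4],[-0.02,-0.025,0.8],[-0.02,-0.025,1]],"yaw":[0,0,0]}' 60 >/dev/null
python3 -m handwheel '{"hand":[1,1,1,1],"dp":[[0,0,0.3],[0,0,0.6],[0,0,0.9],[0,0,1]],"yaw":[0,0,0,0]}' 60
python3 -m handwheel '{"hand":[1,-1,-1,-1,-1,-1,-1,-1],"dp":[[0,0,0.06],[0,0,0.06],[0,0,0.06],[0,0,0.06],[0,0,0.06],[0,0,0.06],[0,0,0.06],[0,0,0.06]],"yaw":[0,0,0,0,0,0,0,0]}' 60
```

```text
clock: 3.02
tool_pos: [470.6, -118.4, 203.5]
eef_rot: [0.458, 0.889, 0.0, -0.001]
contact_force: [-0.3, 0.4, 0.1]
gripper_width: 85.5
gripper_force: 0.0
clock: 4.03
tool_pos: [470.7, -119.2, 199.1]
eef_rot: [0.46, 0.888, 0.0, 0.0]
contact_force: [-0.5, -0.4, 5.5]
gripper_width: 7.8
gripper_force: 58.6
```

```bash
python3 -m handwheel '{"hand":[-1,-1,-1,-1],"dp":[[0,0,-0.2],[0,0,-0.5],[0,0,-0.8],[0,0,-1]],"yaw":[0,0,0,0]}' 60
python3 -m handwheel '{"hand":[-1,-1,-1,-1],"dp":[[0.1,0.1,-0.5],[0.3,0.3,-0.6],[0.6,0.6,-0.6],[0.81,0.83,-0.6]],"yaw":[0,0,0,0]}' 60 >/dev/null
python3 -m handwheel '{"hand":[-1,-1,-1,-1,-1,-1],"dp":[[0.3,0.3,0],[0.55,0.55,0],[0.75,0.75,0],[0.81,0.83,0],[0.81,0.83,0],[0.81,0.83,0]],"yaw":[0.1,0.2,0.3,0.4,0.488,0.488]}' 60
python3 - <<'E'
from h import *
p,d=vision.read_camera('wrist');c=vision.get_calibration('wrist');cv2.imwrite('pics/w2.png',p[:,:,::-1]);np.savez('w2.npz',p=p,d=d)
q=p.astype(int);W=cloud(d,c)
b=((q[:,:,2]-q[:,:,0]>8)&(W[:,:,2]>8)&(W[:,:,2]<28)&(d>0)).astype(np.uint8)
n,l,st,ce=cv2.connectedComponentsWithStats(b)
for i in range(1,n):
    if st[i,4]>150: print(st[i],ce[i].round(),W[l==i].mean(0).round(1))
hi=((W[:,:,2]>28)&(W[:,:,2]<50)&(d>0)).astype(np.uint8)
n,l,st,ce=cv2.connectedComponentsWithStats(hi)
for i in range(1,n):
    if st[i,4]>80: print('hi',st[i],W[l==i].mean(0).round(1))
rel(513,110,199,81.5)
E
```

```text
clock: 4.53
tool_pos: [470.6, -119.1, 300.0]
eef_rot: [0.46, 0.888, 0.0, 0.0]
contact_force: [0.5, -0.2, -0.1]
gripper_width: 7.7
gripper_force: 58.5
clock: 5.78
tool_pos: [512.9, 109.1, 358.6]
eef_rot: [0.759, 0.652, -0.0, 0.0]
contact_force: [0.7, -0.3, -0.5]
gripper_width: 8.1
gripper_force: 58.6
[256   7  47  55 199] [291.  22.] [547.2 260.9  20.1]
[ 256   12   44   50 2023] [277.  36.] [533.6 253.7  14.1]
[ 257   65   45   50 1899] [279.  89.] [527.7 207.3  14.5]
[259 121  38  16 356] [275. 126.] [518.7 172.8  13.8]
hi [   0   10  104  104 2788] [339.8 250.9  35.9]
hi [ 515  130   45   42 1005] [760.1 115.4  41.3]
hi [ 411  151  149   62 1185] [723.1  87.5  41.3]
hi [ 135  218  114   40 1240] [418.4  76.9  40.5]
hi [ 431  235   52   46 1120] [693.    7.6  37.4]
t 5.83 tcp [512.9 109.  358.7] ang 81.4 w 7.6 F 58.6
  dp [ 0.011 -0.     1.597] yaw -0.001
```

View pics/w2.png

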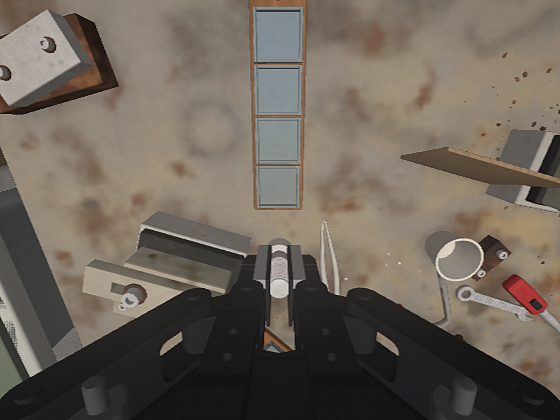

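The held bolt is upright at (279,267). The empty pockets run down the picture at rows 36, 89, 139 and 187, at about column 279. I'll cast rays to check the target pocket and the clearance to the block whose corner is at (250,240).

Run:
```python
from h import *
c=vision.get_calibration('wrist');W=cloud(np.load('w2.npz')['d'],c)
for u,v in((278,36),(279,89),(279,139.5),(279.5,187)): print(ray(c,u,v,14).round(1))
s=W[200:300,85:252].reshape(-1,3);s=s[(s[:,2]>25)&(s[:,2]<140)];print(s.max(0).round(), s[s[:,1]>70].max(0).round(), s[s[:,0]>470].max(0).round())
```

```text
[534.2 253.4  14. ]
[528.1 207.2  14. ]
[520.9 159.1  14. ]
[513.9 109.5  14. ]
[470. 101. 127.] [437. 101. 118.] [470.  53.  46.]
```

```bash
python3 -m handwheel '{"hand":[-1,-1,-1,-1],"dp":[[0.01,0.01,0.3],[0.01,0.01,0.7],[0.01,0.01,0.95],[0.01,0.01,1]],"yaw":[0,0,0,0]}' 60 >/dev/null
python3 -m handwheel '{"hand":[-1,-1,-1,-1,-1,-1],"dp":[[0,0,0.2],[0,0,0.4],[0,0,0.52],[0,0,0.57],[0,0,0.59],[0,0,0.59]],"yaw":[0,0,0,0,0,0]}' 60
python3 -m handwheel '{"hand":[-0.8,-0.6,-0.3,0,0,0],"dp":[[0,0,0],[0,0,0],[0,0,0],[0,0,0],[0,0,0],[0,0,0]],"yaw":[0,0,0,0,0,0]}' 60
```

```text
clock: 7.08
tool_pos: [514.2, 109.8, 200.1]
eef_rot: [0.759, 0.651, 0.0, 0.0]
contact_force: [-0.8, -0.3, 0.1]
gripper_width: 7.9
gripper_force: 58.6
clock: 7.82
tool_pos: [514.1, 109.7, 199.7]
eef_rot: [0.759, 0.651, -0.0, 0.0]
contact_force: [-1.3, -1.1, -0.2]
gripper_width: 43.0
gripper_force: 0.0
```

```bash
python3 -m handwheel '{"hand":[0,0,0],"dp":[[0,0,-0.2],[0,0,-0.6],[0,0,-1]],"yaw":[0,0,0]}' 60 >/dev/null
python3 -m handwheel '{"hand":[0.5,1,1],"dp":[[0,0,-0.5],[-0.4,0.04,-0.6],[-0.885,0.085,-0.6]],"yaw":[0,0,0]}' 60 >/dev/null
python3 -m handwheel '{"hand":[1,1],"dp":[[-0.45,0.04,0],[-0.885,0.085,0]],"yaw":[0,0]}' >/dev/null
python3 -m handwheel '{"hand":[1,1,1,1,1,1],"dp":[[-0.4,0.04,0],[-0.7,0.07,0],[-0.885,0.085,0],[-0.885,0.085,0],[-0.885,0.085,0],[-0.885,0.085,0]],"yaw":[-0.1,-0.2,-0.3,-0.4,-0.488,-0.488]}' >/dev/null
python3 - <<'E'
from h import *
p,d=vision.read_camera('top');c=vision.get_calibration('top');cv2.imwrite('pics/top1.png',cv2.resize(p[150:320,120:420,::-1],None,fx=2,fy=2))
W=cloud(d,c);m=(W[:,:,2]>40)&(W[:,:,2]<80)&(abs(W[:,:,0]-513)<20)&(abs(W[:,:,1]-110)<22);print(m.sum(),W[m].mean(0),W[m].max(0))
rel(500,-156.5,199,125.4)
E
```

```text
25 [514.88918669 109.2280984   51.50817099] [519.76544873 114.2687338   55.80017303]
t 9.62 tcp [ 498.9 -156.7  359.7] ang 125.0 w 85.2 F 0.0
  dp [-0.005  0.01   1.607] yaw -0.005
```

View pics/top1.png

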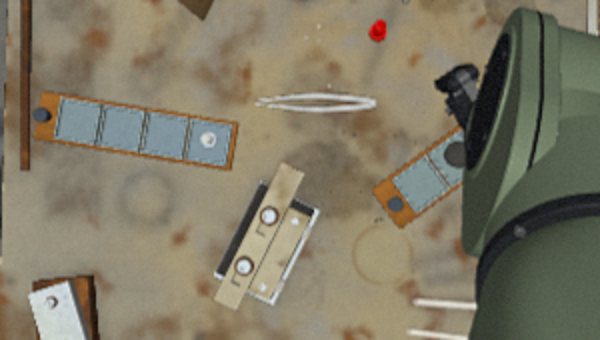

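The short bolt stands in the last pocket, at (208,139) in the crop. Next is the stopper.

```bash
python3 -m handwheel '{"hand":[1,1,1,1],"dp":[[0,0.01,0.3],[0,0.01,0.7],[0,0.01,0.95],[0,0.01,1]],"yaw":[-0.005,-0.005,-0.005,-0.005]}' 50 >/dev/null
python3 -m handwheel '{"hand":[1,1,1,1,1],"dp":[[0,0,0.2],[0,0,0.4],[0,0,0.58],[0,0,0.65],[0,0,0.65]],"yaw":[0,0,0,0,0]}' 50
python3 -m handwheel '{"hand":[-1,-1,-1,-1,-1,-1],"dp":[[0,0,0],[0,0,0],[0,0,0],[0,0,0],[0,0,0],[0,0,0]],"yaw":[0,0,0,0,0,0]}' 50
python3 -m handwheel '{"hand":[-1,-1,-1,-1],"dp":[[0,0,-0.2],[0,0,-0.5],[0,0,-0.8],[0,0,-1]],"yaw":[0,0,0,0]}' 50
python3 -c "from h import *;rel(520.5,158.5,360,81.5)"
```

```text
clock: 10.75
tool_pos: [499.9, -156.0, 195.2]
eef_rot: [0.457, 0.889, -0.0, 0.0]
contact_force: [-0.7, -0.2, 0.6]
gripper_width: 84.8
gripper_force: 0.0
clock: 11.5
tool_pos: [499.8, -156.0, 195.2]
eef_rot: [0.457, 0.89, -0.0, 0.0]
contact_force: [-2.6, 0.7, 10.1]
gripper_width: 27.4
gripper_force: 48.7
clock: 12.0
tool_pos: [499.8, -156.0, 296.1]
eef_rot: [0.457, 0.89, 0.0, 0.0]
contact_force: [-1.1, -0.0, -0.6]
gripper_width: 27.1
gripper_force: 49.4
t 12.0 tcp [ 499.8 -156.   296.1] ang 125.6 w 27.1 F 49.4
  dp [ 2.435  2.    -0.64 ] yaw 0.49
```

```bash
python3 -m handwheel '{"hand":[-1,-1,-1],"dp":[[0.1,0.1,-0.5],[0.45,0.35,-0.64],[0.81,0.667,-0.64]],"yaw":[0,0,0]}' 50 >/dev/null
python3 -m handwheel '{"hand":[-1,-1],"dp":[[0.4,0.33,0],[0.81,0.667,0]],"yaw":[0,0]}' 50 >/dev/null
python3 -m handwheel '{"hand":[-1,-1,-1,-1,-1,-1],"dp":[[0.4,0.33,0],[0.7,0.55,0],[0.81,0.667,0],[0.81,0.667,0],[0.81,0.667,0],[0.81,0.667,0]],"yaw":[0.1,0.2,0.3,0.4,0.49,0.49]}' 50 >/dev/null
python3 - <<'E'
from h import *
p,d=vision.read_camera('wrist');cv2.imwrite('pics/w3.png',p[:,:,::-1])
rel(520.5,158.5,196.5,81.5)
E
```

```text
t 13.43 tcp [520.8 158.2 358.7] ang 81.7 w 27.7 F 49.4
  dp [ 0.003 -0.003  1.622] yaw 0.002
```

View pics/w3.png

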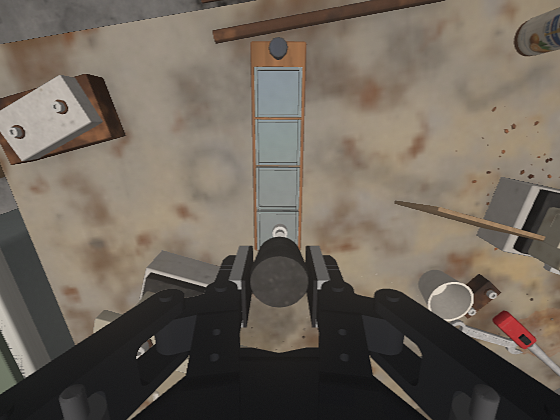

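The stopper is held upright at (279,270), and the short bolt sits in the last pocket at (280,231). I'll place the stopper and go back for the nozzle.

```bash
python3 -m handwheel '{"hand":[-1,-1,-1,-1],"dp":[[0,0,0.3],[0,0,0.7],[0,0,0.95],[0,0,1]],"yaw":[0,0,0,0]}' 50 >/dev/null
python3 -m handwheel '{"hand":[-1,-1,-1,-1,-1,-1],"dp":[[0,0,0.2],[0,0,0.4],[0,0,0.55],[0,0,0.6],[0,0,0.62],[0,0,0.62]],"yaw":[0,0,0,0,0,0]}' 50
python3 -m handwheel '{"hand":[-0.2,0,0.2,0.4,0.4,0.4],"dp":[[0,0,0],[0,0,0],[0,0,0],[0,0,0],[0,0,0],[0,0,0]],"yaw":[0,0,0,0,0,0]}' 60
python3 -m handwheel '{"hand":[0.4,0.4,0.4],"dp":[[0,0,-0.2],[0,0,-0.6],[0,0,-1]],"yaw":[0,0,0]}' 60 >/dev/null
python3 -c "from h import *;rel(526,-196,360,125.4)"
```

```text
clock: 14.68
tool_pos: [521.0, 158.1, 197.1]
eef_rot: [0.757, 0.653, 0.0, 0.0]
contact_force: [1.1, -0.5, -0.0]
gripper_width: 27.5
gripper_force: 49.4
clock: 15.42
tool_pos: [520.9, 158.1, 196.7]
eef_rot: [0.757, 0.653, -0.0, 0.0]
contact_force: [0.1, -1.1, 0.1]
gripper_width: 60.1
gripper_force: 0.0
t 15.8 tcp [520.8 158.  297.8] ang 81.5 w 60.0 F 0.0
  dp [-3.494  0.573 -0.621] yaw -0.487
```

```bash
python3 -m handwheel '{"hand":[0.5,1,1],"dp":[[0,0,-0.5],[-0.4,0.06,-0.62],[-0.874,0.143,-0.62]],"yaw":[0,0,0]}' >/dev/null
python3 -m handwheel '{"hand":[1,1],"dp":[[-0.44,0.07,0],[-0.874,0.143,0]],"yaw":[0,0]}' >/dev/null
python3 -m handwheel '{"hand":[1,1],"dp":[[-0.44,0.07,0],[-0.874,0.143,0]],"yaw":[0,0]}' >/dev/null
python3 -m handwheel '{"hand":[1,1,1,1,1,1],"dp":[[-0.4,0.06,0],[-0.7,0.11,0],[-0.874,0.143,0],[-0.874,0.143,0],[-0.874,0.143,0],[-0.874,0.143,0]],"yaw":[-0.1,-0.2,-0.3,-0.4,-0.488,-0.488]}' >/dev/null
python3 - <<'E'
from h import *
p,d=vision.read_camera('top');c=vision.get_calibration('top')
W=cloud(d,c)
for X,Y in((514,110),(521,158)):
    m=(W[:,:,2]>30)&(W[:,:,2]<80)&(abs(W[:,:,0]-X)<20)&(abs(W[:,:,1]-Y)<22);print(m.sum(),W[m].mean(0).round(1),W[m].max(0).round(1))
rel(526,-196,192,125.4)
E
```

```text
28 [514.7 108.9  49.9] [519.6 114.1  55.8]
143 [521.8 155.9  41.5] [535.  168.9  45.8]
t 17.48 tcp [ 525.9 -196.2  358.7] ang 125.3 w 85.1 F 0.0
  dp [1.000e-03 2.000e-03 1.667e+00] yaw -0.002
```

```bash
python3 -m handwheel '{"hand":[1,1,1,1],"dp":[[0,0,0.3],[0,0,0.7],[0,0,0.95],[0,0,1]],"yaw":[0,0,0,0]}' 60 >/dev/null
python3 -m handwheel '{"hand":[1,1,1,1,1],"dp":[[0,0,0.2],[0,0,0.4],[0,0,0.58],[0,0,0.64],[0,0,0.64]],"yaw":[0,0,0,0,0]}' 60
python3 -m handwheel '{"hand":[-1,-1,-1,-1,-1,-1,-1],"dp":[[0,0,0],[0,0,0],[0,0,0],[0,0,0],[0,0,0],[0,0,0],[0,0,0]],"yaw":[0,0,0,0,0,0,0]}' 60
python3 -m handwheel '{"hand":[-1,-1,-1,-1],"dp":[[0,0,-0.2],[0,0,-0.5],[0,0,-0.8],[0,0,-1]],"yaw":[0,0,0,0]}' 60
python3 -c "from h import *;rel(527.5,206,360,81.5)"
```

```text
clock: 18.6
tool_pos: [526.0, -196.1, 194.9]
eef_rot: [0.458, 0.889, -0.0, 0.0]
contact_force: [0.6, -0.8, 0.7]
gripper_width: 85.0
gripper_force: 0.0
clock: 19.48
tool_pos: [526.0, -196.2, 195.0]
eef_rot: [0.458, 0.889, -0.0, 0.0]
contact_force: [-1.6, 0.6, 5.3]
gripper_width: 11.0
gripper_force: 58.6
clock: 19.98
tool_pos: [526.0, -196.1, 296.1]
eef_rot: [0.458, 0.889, 0.0, 0.0]
contact_force: [-0.2, -0.1, -0.3]
gripper_width: 11.2
gripper_force: 58.7
t 19.98 tcp [ 526.  -196.1  296.1] ang 125.4 w 11.2 F 58.7
  dp [ 3.267  2.345 -0.641] yaw 0.488
```

```bash
python3 -m handwheel '{"hand":[-1,-1,-1],"dp":[[0.1,0.1,-0.5],[0.45,0.3,-0.64],[0.817,0.586,-0.64]],"yaw":[0,0,0]}' 60 >/dev/null
python3 -m handwheel '{"hand":[-1,-1],"dp":[[0.4,0.29,0],[0.817,0.586,0]],"yaw":[0,0]}' >/dev/null
python3 -m handwheel '{"hand":[-1,-1],"dp":[[0.4,0.29,0],[0.817,0.586,0]],"yaw":[0,0]}' >/dev/null
python3 -m handwheel '{"hand":[-1,-1,-1,-1,-1,-1],"dp":[[0.4,0.29,0],[0.7,0.5,0],[0.817,0.586,0],[0.817,0.586,0],[0.817,0.586,0],[0.817,0.586,0]],"yaw":[0.1,0.2,0.3,0.4,0.488,0.488]}' >/dev/null
python3 - <<'E'
from h import *
p,d=vision.read_camera('wrist');cv2.imwrite('pics/w4.png',p[:,:,::-1])
rel(527.5,206,196,81.5)
E
```

```text
t 21.65 tcp [527.3 206.2 358.6] ang 81.7 w 11.3 F 58.8
  dp [-1.000e-03  3.000e-03  1.626e+00] yaw 0.002
```

View pics/w4.png

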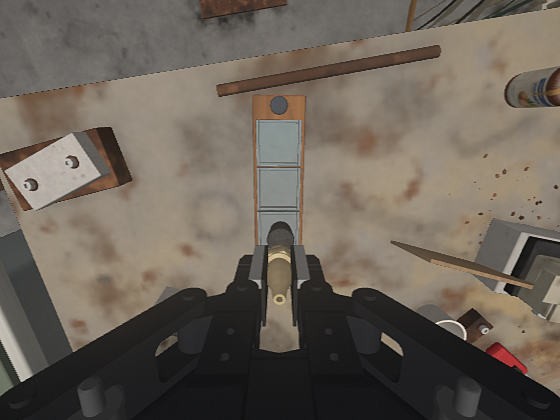

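The nozzle is held upright at (279,275), with the stopper in its pocket behind it. I'll place the nozzle and go back for the long bolt.

```bash
python3 -m handwheel '{"hand":[-1,-1,-1,-1],"dp":[[0,0,0.3],[0,0,0.7],[0,0,0.95],[0,0,1]],"yaw":[0,0,0,0]}' 60 >/dev/null
python3 -m handwheel '{"hand":[-1,-1,-1,-1,-1,-1],"dp":[[0,0,0.2],[0,0,0.4],[0,0,0.55],[0,0,0.6],[0,0,0.63],[0,0,0.63]],"yaw":[0,0,0,0,0,0]}' 60
python3 -m handwheel '{"hand":[-0.7,-0.5,-0.3,0,0.2,0.2],"dp":[[0,0,0],[0,0,0],[0,0,0],[0,0,0],[0,0,0],[0,0,0]],"yaw":[0,0,0,0,0,0]}' 60
python3 -m handwheel '{"hand":[0.2,0.2,0.2],"dp":[[0,0,-0.2],[0,0,-0.6],[0,0,-1]],"yaw":[0,0,0]}' 60 >/dev/null
python3 -c "from h import *;rel(554,-237,370,125.4)"
```

```text
clock: 22.9
tool_pos: [527.5, 206.1, 196.1]
eef_rot: [0.757, 0.653, 0.0, 0.0]
contact_force: [-0.0, -0.1, 1.2]
gripper_width: 11.5
gripper_force: 58.8
clock: 23.65
tool_pos: [527.3, 206.1, 195.7]
eef_rot: [0.757, 0.653, -0.0, 0.0]
contact_force: [-0.3, -0.4, 0.2]
gripper_width: 51.5
gripper_force: 0.0
t 24.02 tcp [527.3 206.  296.8] ang 81.5 w 51.3 F 0.0
  dp [-4.342  0.917 -0.731] yaw -0.488
```

```bash
python3 -m handwheel '{"hand":[0.5,1,1],"dp":[[0,0,-0.5],[-0.4,0.09,-0.73],[-0.868,0.183,-0.73]],"yaw":[0,0,0]}' >/dev/null
python3 -m handwheel '{"hand":[1,1],"dp":[[-0.44,0.09,0],[-0.868,0.183,0]],"yaw":[0,0]}' >/dev/null
python3 -m handwheel '{"hand":[1,1],"dp":[[-0.44,0.09,0],[-0.868,0.183,0]],"yaw":[0,0]}' >/dev/null
python3 -m handwheel '{"hand":[1,1],"dp":[[-0.44,0.09,0],[-0.868,0.183,0]],"yaw":[0,0]}' >/dev/null
python3 -m handwheel '{"hand":[1,1,1,1,1,1],"dp":[[-0.4,0.09,0],[-0.7,0.15,0],[-0.868,0.183,0],[-0.868,0.183,0],[-0.868,0.183,0],[-0.868,0.183,0]],"yaw":[-0.1,-0.2,-0.3,-0.4,-0.488,-0.488]}' >/dev/null
python3 - <<'E'
from h import *
p,d=vision.read_camera('top');c=vision.get_calibration('top')
W=cloud(d,c)
for X,Y in((514,110),(521,158),(527.5,206)):
    m=(W[:,:,2]>25)&(W[:,:,2]<80)&(abs(W[:,:,0]-X)<20)&(abs(W[:,:,1]-Y)<22);print(m.sum(),W[m].mean(0).round(1),W[m].max(0).round(1))
rel(554,-237,202,125.4)
E
```

```text
31 [515.  109.1  47.2] [521.2 115.3  56. ]
144 [521.9 156.   41.1] [535.  168.8  46.5]
36 [527.  201.3  41.4] [532.5 209.8  54.3]
t 25.95 tcp [ 553.9 -236.8  368.7] ang 125.3 w 85.2 F 0.0
  dp [-0.003 -0.     1.667] yaw -0.001
```

```bash
python3 -m handwheel '{"hand":[1,1,1,1],"dp":[[0,0,0.3],[0,0,0.7],[0,0,0.95],[0,0,1]],"yaw":[0,0,0,0]}' 70 >/dev/null
python3 -m handwheel '{"hand":[1,1,1,1,1],"dp":[[0,0,0.2],[0,0,0.4],[0,0,0.58],[0,0,0.65],[0,0,0.65]],"yaw":[0,0,0,0,0]}' 70
python3 -m handwheel '{"hand":[-1,-1,-1,-1,-1,-1,-1],"dp":[[0,0,0],[0,0,0],[0,0,0],[0,0,0],[0,0,0],[0,0,0],[0,0,0]],"yaw":[0,0,0,0,0,0,0]}' 70
python3 -m handwheel '{"hand":[-1,-1,-1,-1],"dp":[[0,0,-0.2],[0,0,-0.5],[0,0,-0.8],[0,0,-1]],"yaw":[0,0,0,0]}' 70
python3 -c "from h import *;rel(534.2,253,370,81.5)"
```

```text
clock: 27.08
tool_pos: [554.0, -236.7, 203.8]
eef_rot: [0.458, 0.889, -0.0, -0.0]
contact_force: [-0.4, -0.1, 0.7]
gripper_width: 85.1
gripper_force: 0.0
clock: 27.95
tool_pos: [554.0, -236.7, 203.9]
eef_rot: [0.458, 0.889, -0.0, 0.0]
contact_force: [-0.6, 0.9, 5.9]
gripper_width: 10.0
gripper_force: 68.2
clock: 28.45
tool_pos: [554.0, -236.7, 306.3]
eef_rot: [0.458, 0.889, 0.0, 0.001]
contact_force: [0.7, -0.0, 0.0]
gripper_width: 9.9
gripper_force: 68.1
t 28.45 tcp [ 554.  -236.7  306.3] ang 125.4 w 9.9 F 68.1
  dp [ 4.103  2.68  -0.641] yaw 0.488
```

5 calls of (0.82, 0.536).

```bash
python3 -m handwheel '{"hand":[-1,-1,-1],"dp":[[0.1,0.1,-0.5],[0.45,0.3,-0.64],[0.82,0.536,-0.64]],"yaw":[0,0,0]}' >/dev/null
python3 -m handwheel '{"hand":[-1,-1],"dp":[[0.4,0.27,0],[0.82,0.536,0]],"yaw":[0,0]}' >/dev/null
python3 -m handwheel '{"hand":[-1,-1],"dp":[[0.4,0.27,0],[0.82,0.536,0]],"yaw":[0,0]}' >/dev/null
python3 -m handwheel '{"hand":[-1,-1],"dp":[[0.4,0.27,0],[0.82,0.536,0]],"yaw":[0,0]}' >/dev/null
python3 -m handwheel '{"hand":[-1,-1,-1,-1,-1,-1],"dp":[[0.4,0.27,0],[0.7,0.46,0],[0.82,0.536,0],[0.82,0.536,0],[0.82,0.536,0],[0.82,0.536,0]],"yaw":[0.1,0.2,0.3,0.4,0.488,0.488]}' >/dev/null
python3 - <<'E'
from h import *
p,d=vision.read_camera('wrist');cv2.imwrite('pics/w5.png',p[:,:,::-1])
rel(534.2,253,205,81.5)
E
```

```text
t 30.38 tcp [534.3 252.9 368.4] ang 81.7 w 10.1 F 68.1
  dp [ 1.000e-03 -1.000e-03  1.634e+00] yaw 0.002
```

View pics/w5.png

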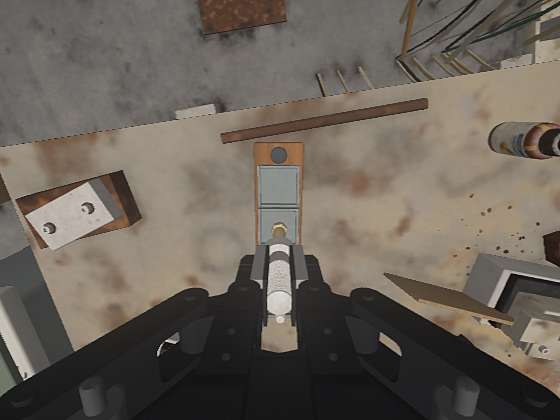

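The long bolt is held upright at (280,285). The empty pocket nearest the post is at (279,187), and the nozzle stands in the next one at (279,230).

```bash
python3 -m handwheel '{"hand":[-1,-1,-1,-1],"dp":[[0,0,0.3],[0,0,0.7],[0,0,0.95],[0,0,1]],"yaw":[0,0,0,0]}' >/dev/null
python3 -m handwheel '{"hand":[-1,-1,-1,-1,-1,-1],"dp":[[0,0,0.2],[0,0,0.4],[0,0,0.55],[0,0,0.6],[0,0,0.635],[0,0,0.635]],"yaw":[0,0,0,0,0,0]}'
python3 -m handwheel '{"hand":[-0.7,-0.5,-0.3,0,0.2,0.2],"dp":[[0,0,0],[0,0,0],[0,0,0],[0,0,0],[0,0,0],[0,0,0]],"yaw":[0,0,0,0,0,0]}'
python3 -m handwheel '{"hand":[0.2,0.2,0.2],"dp":[[0,0,-0.2],[0,0,-0.6],[0,0,-1]],"yaw":[0,0,0]}' >/dev/null
python3 -m handwheel '{"hand":[0.2,0.2,0.2],"dp":[[0,0,-0.5],[-0.4,0,-0.7],[-0.9,0,-0.7]],"yaw":[0,0,0]}' >/dev/null
python3 -m handwheel '{"hand":[0.2,0.2],"dp":[[-0.5,0,0],[-1,0,0]],"yaw":[0,0]}' >/dev/null
python3 -m handwheel '{"hand":[0.2,0.2,0.2,0.2],"dp":[[-0.5,0,0],[-1,0,0],[-1,0,0],[-1,0,0]],"yaw":[0,0,0,0]}'
python3 - <<'E'
from h import *
for n,(a,b,e,f) in dict(top=(180,250,120,260),wrist=(0,220,180,380)).items():
    p,d=vision.read_camera(n);c=vision.get_calibration(n);W=cloud(d,c)
    cv2.imwrite(f'pics/end_{n}.png',cv2.resize(p[a:b,e:f,::-1],None,fx=2.5 if n=='wrist' else 4,fy=2.5 if n=='wrist' else 4))
    for X,Y in((514,110),(521,158),(527.5,206),(534.2,253)):
        m=(W[:,:,2]>25)&(W[:,:,2]<80)&(abs(W[:,:,0]-X)<20)&(abs(W[:,:,1]-Y)<22);s=W[m]
        if len(s): t=s[s[:,2]>s[:,2].max()-6];print(n,len(s),'top',t.mean(0).round(1),'low',s[s[:,2]<35].mean(0).round(1))
E
```

```text
clock: 31.62
tool_pos: [534.5, 252.8, 204.5]
eef_rot: [0.757, 0.653, 0.0, 0.0]
contact_force: [-0.2, -0.3, 0.2]
gripper_width: 10.3
gripper_force: 68.2
clock: 32.38
tool_pos: [534.4, 252.7, 204.2]
eef_rot: [0.757, 0.653, -0.0, 0.0]
contact_force: [-0.3, -0.2, -0.1]
gripper_width: 50.8
gripper_force: 0.0
clock: 33.88
tool_pos: [491.8, -33.6, 374.2]
eef_rot: [0.757, 0.653, 0.0, -0.0]
contact_force: [0.2, 0.6, 0.4]
gripper_width: 51.0
gripper_force: 0.0
top 30 top [515.2 109.5  54.1] low [514.4 109.   29.3]
top 144 top [521.9 156.   42.5] low [522.9 143.2  27.5]
top 40 top [527.2 202.6  51.7] low [527.4 200.1  30.4]
top 73 top [534.8 250.1  66. ] low [532.9 247.1  27.2]
wrist 213 top [514.2 109.9  53.7] low [513.7 106.4  28.4]
```

View pics/end_wrist.png

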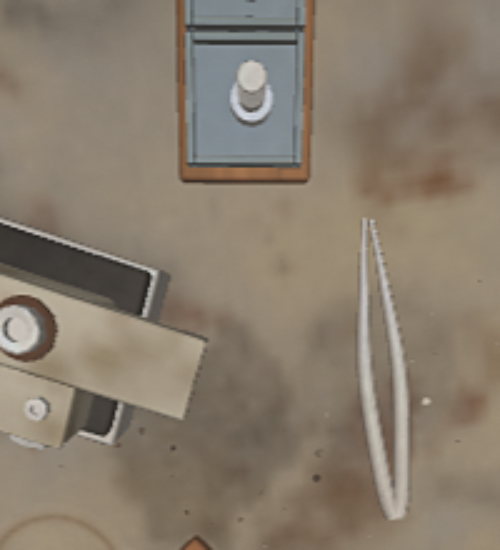

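View pics/end_top.png

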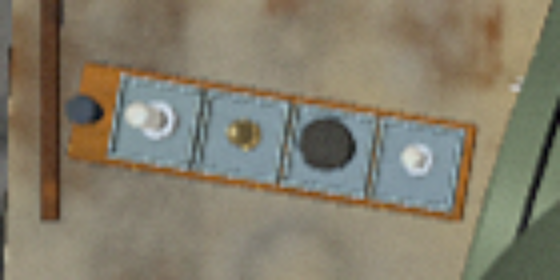

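The top view shows, from the post outwards: long bolt, nozzle, stopper, short bolt. Each stands in its own pocket, and the apparent lean matches perspective. The gripper is clear of everything, so I'm handing in.

```bash
python3 -c "from cell import workorder;print(workorder.finish_job())"
```

```text
the job is handed in; nothing more can be done
None
```

All four parts are in the empty rack in reverse order, each standing upright in its own pocket by the last top-camera check, and the job was handed in at about 34 s of the 104 s allowed; no verdict was returned.

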